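# Find the coin gate that binds and flag it as a reject

### The arm

A 6-joint arm with a two-finger parallel gripper is mounted at the origin on the work surface. World frame = base frame: x ahead of the robot, y to its left, z up, the work surface at z = 0. Lengths are in m, angles in degrees, forces in N, time in s.
With the tool pointing down it reaches from about 0.3 to 0.75 m from the base axis. Payload 8.5 kg.
Tool frame: the origin (TCP) lies on the centre line of the jaws, within the pads' length; the fingertips stand 22 mm ahead of it and the grasp point (between the pads) lies 3 mm ahead of it (env.tip_reach is the distance from the TCP to the fingertips, in m); y points along the fingers, z is the direction in which the jaws open and shut, and the axes are right-handed (so a half turn about y gives the same grasp; the last joint's range is limited). The gripper opens to 85 mm and grips with 20 to 120 N. Pads are 22 mm wide; open, the fingers measure 114 mm over their backs; the gripper's body (76 mm by 85 mm) begins 54 mm behind the grasp point. The pads swing forward as they close: fully open they stand 13 mm farther back than shut.
Start: joints at [62.951, 21.807, 74.336, -0, 83.858, -12.336], TCP at [0.14, 0.532, 0.253] pointing down, gripper open.
Joint ranges: [-178.18, 178.18], [-50.72, 133.34], [12.68, 142.11], [-81.47, 261.47], [9.98, 163.14], [-165.26, 165.26]. Speed limits (degrees/s): [136.94, 136.94, 180, 180, 180, 180].

### API

Orientations are given as a 3x3 rotation matrix whose columns are the frame's x, y, z axes.
In Python, from rig import env, get_image gives the robot as it stands. The module is installed in compiled form; this text tells all that it offers.
- The arm moves only by the tool carry_out, never from a script. Its argument "targets" is a list that holds one entry, the list of rows, each a list of 7 numbers: the closure, from 0 (fully open) to 1 (shut), then the shift along the world's x, y, z in mm, then the turn, a rotation vector about the world's x, y, z in degrees. In form: [[[claw, dx, dy, dz, ax, ay, az], ...]]. A call has 1 to 20 rows; each row is the pose to reach, as a shift and turn from the pose commanded when the call began; what a row does not reach only later rows make up. A row lasts 1/12 s, in which the tool goes at most 41.7 mm and 7.16 degrees, less where a joint would pass 70% of its speed; a pose out of reach is approached as far as the arm can. A call with a gripper value outside its range is refused whole. The fingers move at their own pace and stop on an object; "squeeze" is the grip in N (left out, the last holds). Time passes only in rows, so rows that repeat a pose let the fingers close. It gives the time, the measured TCP pose, the force and the opening at its end, in the units of the state.
- env.observe(): the state, without advancing time (a new reading comes with each control period).
- get_image(name): name is "scene" or "top" or "wrist"; returns a dict with "img" (480x640x3 uint8, red, green, blue), "fx", "fy", "cx", "cy" (pixels), "rvec" (rotation vector, rad) and "tvec" (3), from world to camera coordinates, as OpenCV has them. Camera axes: x right, y down, z forward; pixel columns grow to the right and rows downward; lengths in m; the calibration is good to about 2 mm. A picture is of the moment at which its call begins. There is no depth.
- env.close_job(): hands the job in, once; it reports no verdict.
The state is a dict: "time_s": time; "q": joint angles; "qvel": joint speeds; "joint_efforts": joint torques, N m; "position": TCP position; "tool_rot": TCP orientation; "ft_force": force on the tool from outside, world axes, zero at the start; "wrist_torque": the same for the moment, N m; "grip_width": finger opening in m.
Only numpy, scipy, OpenCV 4.12 (cv2) and the standard library are available. Lean on these libraries where they do the work, as an engineer would, in place of code of your own. Each camera call takes 0.05 s, during which the arm holds its last target.

### The job

One of the three coin gates on the bench binds in its rail. Push every gate by its upright tab along its rail, away from the robot: leave the two that run freely fully home at the far end, and leave the one that binds where it sticks, without forcing it, and tip that rail's red flag right over so that it leans away from the robot. Do not tip the other two flags, and leave the other things on the bench where they are.

Things in the scene. Friction and masses are not known exactly. Their poses are not given: they have to be found in the camera images.
- rail_a: Grey metal coin gate rail with the olive green tab, bolted to the bench. Housing 200 mm long (its x) x 80 wide (its y), flat top 40 mm above the bench. Origin: centre of its underside, at bench height. Its +x is the direction in which its gate runs, roughly away from the robot; z up. Along its centre line stand the gate's tab (towards -x) and the red flag (hinge at x = +70 mm).
- gate_a (a joint): Travel in m of the sliding coin gate of rail_a along the rail's +x: 0 = near end, 0.070 = fully home at the far stop. It starts between 0 and 0.012. A free gate runs the whole way with 1 to 4 N and stays where it is left. In one of the three rails, a different one each time, something unseen inside stops the gate dead at about 0.035 (within 3 mm).
- tab_a (a point): Centre of the upright olive green push tab of gate_a, a block 10 mm (rail x) x 40 mm (rail y) x 42 mm high, from 43 to 85 mm above the bench; it moves with the gate: in the rail's frame x = -75 mm + travel, y = 0, z = 64 mm.
- flag_a (a joint): Angle in rad of the red reject flag of rail_a, hinged across the rail (along its y) at rail x = +70 mm, 50 mm above the bench: at 0 it leans 0.45 rad towards the robot (rail -x), 0.45 is upright, 1.3 is its stop, leaning 0.85 rad away. It starts between 0 and 0.12, is stiff enough to stay where it is left, and tips with about 1 N.
- flagtop_a (a point): Middle of the free edge of the red flag of rail_a; the flag is a plate 50 mm wide (rail y), 4 mm thick, its free edge 62 mm from the hinge line.
- rail_b: Grey metal coin gate rail with the white nylon tab, bolted to the bench. Housing 200 mm long (its x) x 80 wide (its y), flat top 40 mm above the bench. Origin: centre of its underside, at bench height. Its +x is the direction in which its gate runs, roughly away from the robot; z up. Along its centre line stand the gate's tab (towards -x) and the red flag (hinge at x = +70 mm).
- gate_b (a joint): Travel in m of the sliding coin gate of rail_b along the rail's +x: 0 = near end, 0.070 = fully home at the far stop. It starts between 0 and 0.012. A free gate runs the whole way with 1 to 4 N and stays where it is left. In one of the three rails, a different one each time, something unseen inside stops the gate dead at about 0.035 (within 3 mm).
- tab_b (a point): Centre of the upright white nylon push tab of gate_b, a block 10 mm (rail x) x 40 mm (rail y) x 42 mm high, from 43 to 85 mm above the bench; it moves with the gate: in the rail's frame x = -75 mm + travel, y = 0, z = 64 mm.
- flag_b (a joint): Angle in rad of the red reject flag of rail_b, hinged across the rail (along its y) at rail x = +70 mm, 50 mm above the bench: at 0 it leans 0.45 rad towards the robot (rail -x), 0.45 is upright, 1.3 is its stop, leaning 0.85 rad away. It starts between 0 and 0.12, is stiff enough to stay where it is left, and tips with about 1 N.
- flagtop_b (a point): Middle of the free edge of the red flag of rail_b; the flag is a plate 50 mm wide (rail y), 4 mm thick, its free edge 62 mm from the hinge line.
- rail_c: Grey metal coin gate rail with the brass yellow tab, bolted to the bench. Housing 200 mm long (its x) x 80 wide (its y), flat top 40 mm above the bench. Origin: centre of its underside, at bench height. Its +x is the direction in which its gate runs, roughly away from the robot; z up. Along its centre line stand the gate's tab (towards -x) and the red flag (hinge at x = +70 mm).
- gate_c (a joint): Travel in m of the sliding coin gate of rail_c along the rail's +x: 0 = near end, 0.070 = fully home at the far stop. It starts between 0 and 0.012. A free gate runs the whole way with 1 to 4 N and stays where it is left. In one of the three rails, a different one each time, something unseen inside stops the gate dead at about 0.035 (within 3 mm).
- tab_c (a point): Centre of the upright brass yellow push tab of gate_c, a block 10 mm (rail x) x 40 mm (rail y) x 42 mm high, from 43 to 85 mm above the bench; it moves with the gate: in the rail's frame x = -75 mm + travel, y = 0, z = 64 mm.
- flag_c (a joint): Angle in rad of the red reject flag of rail_c, hinged across the rail (along its y) at rail x = +70 mm, 50 mm above the bench: at 0 it leans 0.45 rad towards the robot (rail -x), 0.45 is upright, 1.3 is its stop, leaning 0.85 rad away. It starts between 0 and 0.12, is stiff enough to stay where it is left, and tips with about 1 N.
- flagtop_c (a point): Middle of the free edge of the red flag of rail_c; the flag is a plate 50 mm wide (rail y), 4 mm thick, its free edge 62 mm from the hinge line.
- cover: Bystander: olive green coin acceptor cover lying on the bench, 120 x 80 x 40 mm, loose; origin at the centre of its underside.
- roller: Bystander: white nylon coin roller standing on end, 60 mm diameter, 70 mm high, loose; origin at the centre of its underside.
- weight_0: Bystander: round zinc coin weight, 60 mm diameter, 28 mm high with its knob, loose; origin at the centre of its underside.
- weight_1: Bystander: round zinc coin weight, 60 mm diameter, 28 mm high with its knob, loose; origin at the centre of its underside.
- weight_2: Bystander: round zinc coin weight, 60 mm diameter, 28 mm high with its knob, loose; origin at the centre of its underside.
Not all that is in view belongs to the job. Leave any purple look-alike of the rail_b alone.

How it is judged (in metres and radians):
At the end, for the whole second after the job is handed in: Two gates are within 5 mm of fully home (travel over 0.065) with their red flags still leaning towards the robot (under 0.3 rad); the third, which cannot get further, stands stuck at a travel of 0.025 to 0.045 and its flag is tipped over away from the robot (over 0.9 rad) (((value of joint gate_a between 0.025 and 0.045 m and value of joint flag_a above 0.9 rad and value of joint each of gate_b, gate_c above 0.065 m and value of joint each of flag_b, flag_c below 0.3 rad) or (value of joint gate_b between 0.025 and 0.045 m and value of joint flag_b above 0.9 rad and value of joint each of gate_a, gate_c above 0.065 m and value of joint each of flag_a, flag_c below 0.3 rad) or (value of joint gate_c between 0.025 and 0.045 m and value of joint flag_c above 0.9 rad and value of joint each of gate_a, gate_b above 0.065 m and value of joint each of flag_a, flag_b below 0.3 rad))); the robot touches nothing.
It fails at once if a gate or rail is forced: the fingers press on it with more than 60 N (contact force between any of rail_a, rail_b, rail_c and the fingers above 60 N).
It fails at once if a bystander (cover, roller or coin weight) is moved by more than 20 mm (distance of any of cover, roller, weight_0, weight_1, weight_2 from where it was at the start of the episode above 0.02 m).
It also fails if it takes over 54 s, if anything falls off the work surface, if the arm or the gripper's body presses on something with over 40 N, if the wrist force passes 120 N, or if a joint passes its speed limit or range.

## Working session

There is one attempt and no reset: what is moved stays moved. The work goes in short steps, Python scripts to look and compute and a tool call to move; the robot and the scene stay as the last step left them, time stands still between calls to the robot, and variables do not carry over. Pictures are saved under pics/ and viewed, and the job is handed in when it is done.

Besides the shell and the picture viewer there is one more tool, called after "Call:" as a command line: name --argument value ..., lists and objects as JSON in quotes. carry_out: Moves the arm, as the interface text tells. Its arguments: {"type":"object","properties":{"targets":{"type":"array"},"squeeze":{"type":"number"}},"required":["targets"]}

```bash
mkdir -p pics; python3 - <<'E'
from rig import env, get_image
import cv2
for n in("scene","top","wrist"):
    d=get_image(n); cv2.imwrite(f"pics/{n}0.png",d["img"][:,:,::-1]); print(n,d["fx"],d["fy"],d["cx"],d["cy"],d["rvec"],d["tvec"])
s=env.observe(); print(s, env.tip_reach)
E
```

```text
scene 475.6722418787323 475.6722418787323 319.560271861899 245.92223325389085 [ 0.91807147  2.38222946 -1.19143939] [ 0.3890502  -0.11184695  1.56593511]
top 441.1502223074153 441.1502223074153 330.7724137970122 245.56183320746155 [ 2.15979177 -2.20147659  0.04606408] [0.02302767 0.49879734 1.08344489]
wrist 359.18249687220504 359.18249687220504 315.4198722147655 241.61287203505756 [-2.31205438 -1.78152057 -0.23899165] [-0.5493395  -0.03500934  0.37903986]
{'time_s': 0.15, 'q': array([ 6.29500598e+01,  2.18316803e+01,  7.43695647e+01,  1.98195790e-04,
        8.38569047e+01, -1.23349445e+01]), 'qvel': array([-0.14952083, -0.1816935 , -0.26310836, -0.04631136,  0.05521214,
        0.01092759]), 'joint_efforts': array([ 1.94189401e-03, -4.48624063e+01, -2.31345427e+01, -1.51072359e-04,
        3.82084298e-03,  1.86019741e-05]), 'position': array([0.13961676, 0.53179977, 0.25288844]), 'tool_rot': array([[ 9.67201159e-01, -4.64607101e-04,  2.54011223e-01],
       [-2.54011553e-01, -9.02318539e-04,  9.67200764e-01],
       [-2.20169307e-04, -9.99999485e-01, -9.90739108e-04]]), 'ft_force': array([ 0.03593337, -0.08737871, -0.08720921]), 'wrist_torque': array([-0.03559795,  0.06859911, -0.04289679]), 'grip_width': 0.08549284971275346} 0.022
```

View pics/scene0.png

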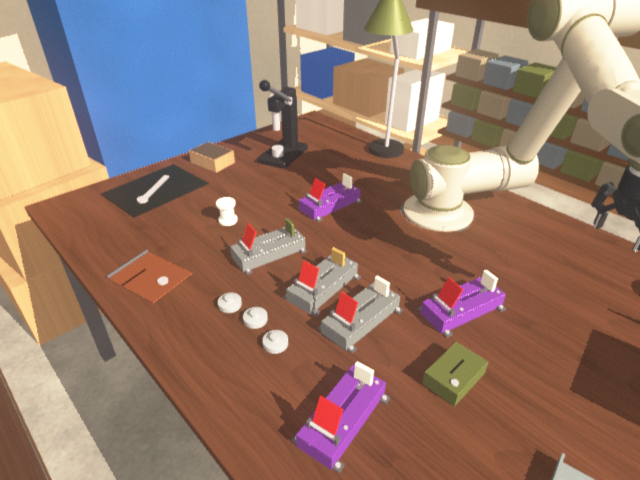

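View pics/top0.png

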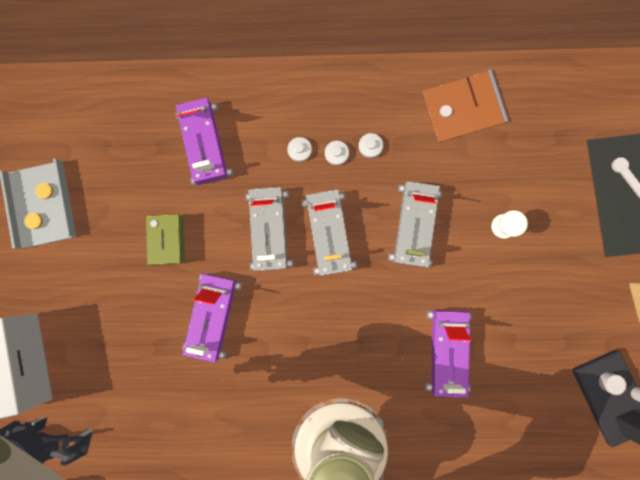

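View pics/wrist0.png

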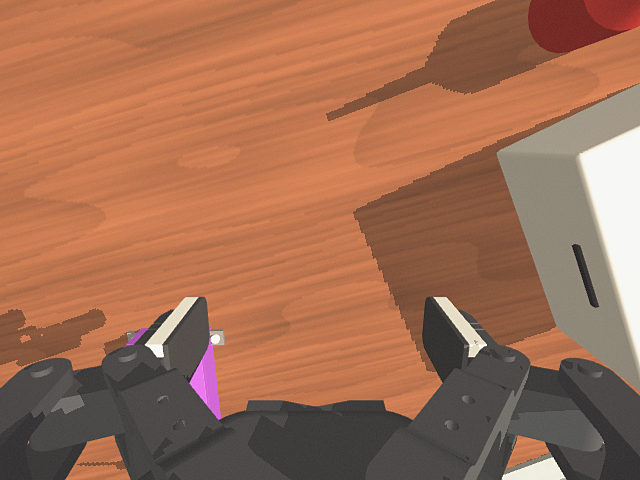

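The scene picture shows three grey rails. In the top view the white-tab one (b) is around (267,228), the yellow one (c) around (328,232) and the olive one (a) around (417,225). The purple look-alikes, the weights at (300,148), (337,152) and (371,145), the cover at (164,239) and the roller at (510,224) are clear of them.

```bash
cat > h.py <<'E'
import numpy as np, cv2
from rig import env, get_image
def ray(d,uv,z):
    K=np.array([[d["fx"],0,d["cx"]],[0,d["fy"],d["cy"]],[0,0,1]])
    R,_=cv2.Rodrigues(np.array(d["rvec"],float)); t=np.array(d["tvec"],float)
    C=-R.T@t; r=R.T@np.linalg.inv(K)@np.array([uv[0],uv[1],1.])
    return C+r*(z-C[2])/r[2]
def proj(d,P):
    K=np.array([[d["fx"],0,d["cx"]],[0,d["fy"],d["cy"]],[0,0,1]])
    return cv2.projectPoints(np.array(P,float).reshape(-1,3),np.array(d["rvec"],float),np.array(d["tvec"],float),K,None)[0][:,0]
E
python3 - <<'E'
from h import *
d=get_image("top"); im=d["img"]
big=cv2.resize(im[170:290,230:460],None,fx=3.4,fy=3.4,interpolation=cv2.INTER_CUBIC); cv2.imwrite("pics/topcrop.png",big[:,:,::-1])
hsv=cv2.cvtColor(im,cv2.COLOR_RGB2HSV)
for n,(x0,x1) in dict(b=(240,294),c=(298,358),a=(388,446)).items():
    s=np.s_[178:282,x0:x1]
    H,S,V=[hsv[s][:,:,i].astype(int) for i in range(3)]
    g=((S<50)&(V>80)).astype(np.uint8)
    red=(((H<6)|(H>174))&(S>180)&(V>120)).astype(np.uint8)
    full=cv2.morphologyEx(g|red|0,cv2.MORPH_CLOSE,np.ones((9,9)))
    full=cv2.morphologyEx(full,cv2.MORPH_OPEN,np.ones((13,13)))
    c=max(cv2.findContours(full,0,2)[0],key=cv2.contourArea); r=cv2.minAreaRect(c)
    bp=cv2.boxPoints(r)+[x0,178]
    W=np.array([ray(d,p,.04) for p in bp])
    e=[np.linalg.norm(W[i]-W[i-1]) for i in range(4)]
    i=int(np.argmax(e[:2])); ax=(W[i]-W[i-1]); ax*=np.sign(ax[0]); yaw=np.degrees(np.arctan2(ax[1],ax[0]))
    print(n,"rail c",W.mean(0).round(4),"edges",np.round(e[:2],4),"yaw",yaw.round(2))
    if n=='b': tm=(S<40)&(V>215)
    if n=='c': tm=(H>15)&(H<30)&(S>110)&(V>130)
    if n=='a': tm=(H>20)&(H<45)&(S>80)
    tm=tm.astype(np.uint8); tm[:50]=0
    for name,m,z in(("tab",tm,.085),("red",red,.1)):
        k,l,st,ce=cv2.connectedComponentsWithStats(m); j=1+np.argmax(st[1:,4])
        pts=np.argwhere(l==j)[:,::-1]+[x0,178]
        rr=cv2.minAreaRect(pts.astype(np.float32))
        print("  ",name,st[j,4],(ce[j]+[x0,178]).round(1),ray(d,ce[j]+[x0,178],z).round(4),"rect",np.round(rr[1],1),round(rr[2],1))
E
```

```text
b rail c [0.543  0.1673 0.04  ] edges [0.1997 0.0836] yaw 3.05
   tab 96 [265.3 257.1] [0.4708 0.1656 0.085 ] rect [ 5.3 17.2] 85.9
   red 69 [261.7 202.3] [0.5977 0.1703 0.1   ] rect [ 3.5 20.2] 86.2
c rail c [0.5309 0.0178 0.04  ] edges [0.1991 0.0851] yaw 6.46
   tab 61 [332.4 256.9] [0.4683 0.0089 0.085 ] rect [ 4. 15.] 90.0
   red 79 [323.9 206.4] [0.585  0.0261 0.1   ] rect [ 4.1 18.6] 80.5
a rail c [ 0.547  -0.1959  0.04  ] edges [0.086 0.201] yaw -8.55
   tab 70 [414.7 252.3] [ 0.4753 -0.1824  0.085 ] rect [18.1  4.1] 7.1
   red 93 [423.9 198.6] [ 0.5981 -0.2048  0.1   ] rect [20.8  4.7] 8.7
```

View pics/topcrop.png

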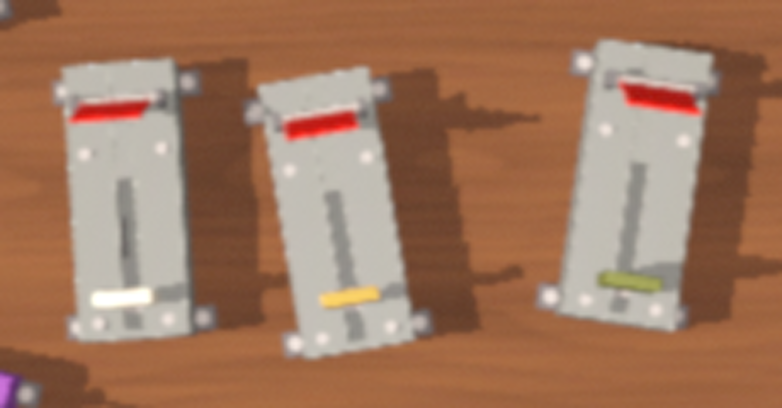

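Top crop: the rails are 0.20 x 0.084 m as they should be. Centres and yaws: b (0.543, 0.167) at 3°, c (0.531, 0.018) at about 7.5°, a (0.547, -0.196) at about -9.5°. The tabs lie 63-73 mm behind the centres, which fits. I'll start with rail b, fingers shut.

Call:
carry_out --targets '[[[1,295,-368,-53,0,0,17.5],[1,295,-368,-53,0,0,17.5],[1,295,-368,-53,0,0,17.5],[1,295,-368,-53,0,0,17.5],[1,295,-368,-53,0,0,17.5],[1,295,-368,-53,0,0,17.5],[1,295,-368,-53,0,0,17.5],[1,295,-368,-53,0,0,17.5],[1,295,-368,-53,0,0,17.5],[1,295,-368,-53,0,0,17.5],[1,295,-368,-53,0,0,17.5],[1,295,-368,-53,0,0,17.5],[1,295,-368,-53,0,0,17.5],[1,295,-368,-53,0,0,17.5],[1,295,-368,-53,0,0,17.5],[1,295,-368,-53,0,0,17.5]]]' --squeeze 30

```text
time_s: 1.53
position: [0.434, 0.1648, 0.2004]
tool_rot: [[0.999, -0.0, -0.05], [0.05, 0.0, 0.999], [-0.0, -1.0, 0.0]]
ft_force: [-0.4, 0.3, -0.0]
grip_width: -0.0002
```

Call:
carry_out --targets '[[[1,0,0,-40,0,0,0],[1,0,0,-80,0,0,0],[1,0,0,-110,0,0,0],[1,0,0,-123,0,0,0],[1,0,0,-123,0,0,0],[1,0,0,-123,0,0,0]]]'

```text
time_s: 2.03
position: [0.4344, 0.1647, 0.0776]
tool_rot: [[0.999, -0.001, -0.05], [0.05, -0.0, 0.999], [-0.001, -1.0, 0.0]]
ft_force: [0.4, 0.5, 0.6]
grip_width: -0.0001
```

```bash
python3 - <<'E'
from h import *
d=get_image("top"); im=d["img"]
a=cv2.resize(im[170:330,230:460],None,fx=3,fy=3,interpolation=cv2.INTER_CUBIC)
cv2.imwrite("pics/t1.png",a[:,:,::-1])
d=get_image("scene"); im=d["img"]
cv2.imwrite("pics/s1.png",cv2.resize(im[200:400,220:480],None,fx=3,fy=3)[:,:,::-1])
E
```

```text
(no output)
```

View pics/t1.png

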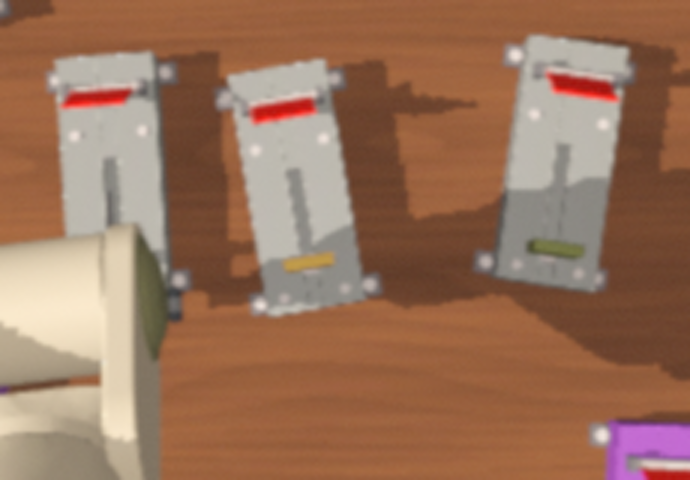

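View pics/s1.png

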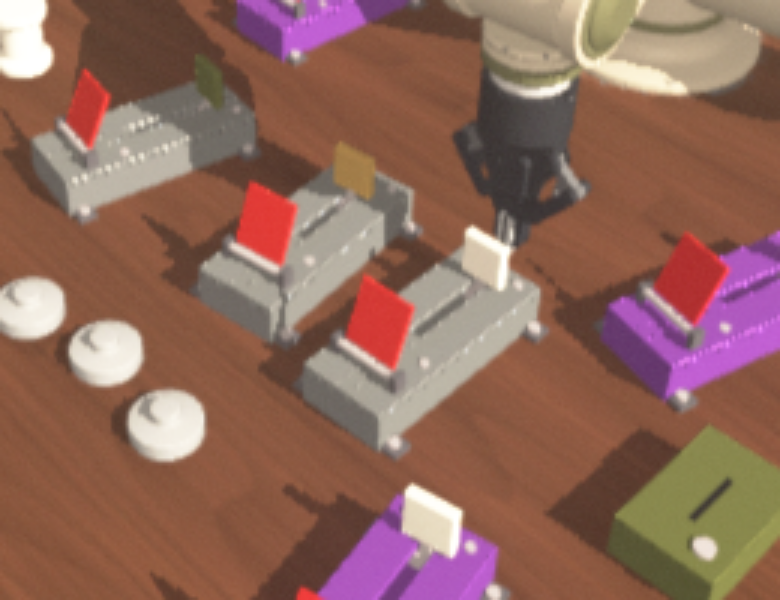

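The scene crop shows the shut fingers just behind the white tab, centred on it at about (505,225), with the linkage clear of the other rails. Now I'll push slowly and watch the force.

Call:
carry_out --targets '[[[1,8,0.4,0,0,0,0],[1,15,0.8,0,0,0,0],[1,17,0.9,0,0,0,0],[1,19,1,0,0,0,0],[1,21,1.1,0,0,0,0],[1,23,1.2,0,0,0,0],[1,25,1.3,0,0,0,0],[1,27,1.4,0,0,0,0],[1,29,1.5,0,0,0,0],[1,31,1.6,0,0,0,0]]]'

```text
time_s: 2.97
position: [0.4657, 0.1656, 0.0773]
tool_rot: [[0.999, -0.0, -0.049], [0.049, 0.0, 0.999], [-0.0, -1.0, 0.0]]
ft_force: [-2.2, 0.4, 1.4]
grip_width: -0.0004
```

Call:
carry_out --targets '[[[1,2,0.1,0,0,0,0],[1,4,0.2,0,0,0,0],[1,6,0.3,0,0,0,0],[1,8,0.4,0,0,0,0],[1,10,0.5,0,0,0,0],[1,12,0.6,0,0,0,0]]]'

```text
time_s: 3.47
position: [0.4778, 0.1662, 0.0773]
tool_rot: [[0.999, -0.0, -0.049], [0.049, 0.0, 0.999], [-0.0, -1.0, 0.0]]
ft_force: [-2.1, 1.3, 0.5]
grip_width: 0.0001
```

Call:
carry_out --targets '[[[1,1,0,0,0,0,0],[1,2,0.1,0,0,0,0]]]'

```text
time_s: 3.63
position: [0.4798, 0.1663, 0.0773]
tool_rot: [[0.999, -0.0, -0.049], [0.049, -0.0, 0.999], [-0.0, -1.0, -0.0]]
ft_force: [-2.1, 0.5, 0.0]
grip_width: 0.0001
```

Call:
carry_out --targets '[[[1,1,0,0,0,0,0],[1,2,0.1,0,0,0,0]]]'

```text
time_s: 3.8
position: [0.4817, 0.1664, 0.0773]
tool_rot: [[0.999, -0.0, -0.049], [0.049, -0.0, 0.999], [-0.0, -1.0, 0.0]]
ft_force: [-1.7, 0.9, 1.1]
grip_width: 0.0002
```

Call:
carry_out --targets '[[[1,1,0,0,0,0,0],[1,2,0.1,0,0,0,0]]]'

```text
time_s: 3.97
position: [0.4837, 0.1665, 0.0773]
tool_rot: [[0.999, -0.0, -0.049], [0.049, -0.0, 0.999], [-0.0, -1.0, -0.0]]
ft_force: [-1.6, 1.7, 0.1]
grip_width: -0.0001
```

Call:
carry_out --targets '[[[1,1,0,0,0,0,0]]]'

```text
time_s: 4.05
position: [0.4847, 0.1665, 0.0773]
tool_rot: [[0.999, -0.0, -0.049], [0.049, 0.0, 0.999], [-0.0, -1.0, 0.0]]
ft_force: [-2.6, 0.6, -1.3]
grip_width: 0.0001
```

Call:
carry_out --targets '[[[1,1,0,0,0,0,0]]]'

```text
time_s: 4.13
position: [0.4857, 0.1665, 0.0773]
tool_rot: [[0.999, -0.0, -0.049], [0.049, 0.0, 0.999], [-0.0, -1.0, 0.0]]
ft_force: [-2.1, 1.2, 0.6]
grip_width: -0.0004
```

Call:
carry_out --targets '[[[1,1,0,0,0,0,0]]]'

```text
time_s: 4.22
position: [0.4867, 0.1665, 0.0773]
tool_rot: [[0.999, -0.0, -0.049], [0.049, 0.0, 0.999], [-0.0, -1.0, 0.0]]
ft_force: [-2.3, 1.0, -0.1]
grip_width: 0.0001
```

Call:
carry_out --targets '[[[1,1,0,0,0,0,0],[1,2,0.1,0,0,0,0]]]'

```text
time_s: 4.38
position: [0.4888, 0.1665, 0.0773]
tool_rot: [[0.999, -0.0, -0.049], [0.049, -0.0, 0.999], [-0.0, -1.0, -0.0]]
ft_force: [-2.2, 0.5, 0.2]
grip_width: -0.0001
```

Call:
carry_out --targets '[[[1,1,0.1,0,0,0,0],[1,2,0.2,0,0,0,0]]]'

```text
time_s: 4.55
position: [0.4908, 0.1667, 0.0773]
tool_rot: [[0.999, -0.0, -0.049], [0.049, -0.0, 0.999], [-0.0, -1.0, -0.0]]
ft_force: [-1.6, -0.7, 0.0]
grip_width: -0.0001
```

Call:
carry_out --targets '[[[1,1,0.1,0,0,0,0],[1,2,0.2,0,0,0,0]]]'

```text
time_s: 4.72
position: [0.4928, 0.1668, 0.0773]
tool_rot: [[0.999, -0.0, -0.049], [0.049, -0.0, 0.999], [-0.0, -1.0, -0.0]]
ft_force: [-1.5, -0.1, -0.3]
grip_width: 0.0001
```

Call:
carry_out --targets '[[[1,1,0.1,0,0,0,0],[1,2,0.2,0,0,0,0]]]'

```text
time_s: 4.88
position: [0.4948, 0.167, 0.0773]
tool_rot: [[0.999, -0.0, -0.049], [0.049, -0.0, 0.999], [-0.0, -1.0, -0.0]]
ft_force: [-1.8, -1.7, 0.4]
grip_width: 0.0002
```

Call:
carry_out --targets '[[[1,1,0.1,0,0,0,0],[1,2,0.2,0,0,0,0]]]'

```text
time_s: 5.05
position: [0.4968, 0.1672, 0.0773]
tool_rot: [[0.999, -0.0, -0.049], [0.049, -0.0, 0.999], [-0.0, -1.0, -0.0]]
ft_force: [-2.1, -2.1, -0.1]
grip_width: -0.0003
```

Rail b runs freely past the sticking zone. I'll carry on towards home.

Call:
carry_out --targets '[[[1,2,0.1,0,0,0,0],[1,4,0.2,0,0,0,0],[1,6,0.3,0,0,0,0],[1,8,0.4,0,0,0,0],[1,10,0.5,0,0,0,0],[1,12,0.6,0,0,0,0],[1,14,0.7,0,0,0,0],[1,16,0.8,0,0,0,0]]]'

```text
time_s: 5.72
position: [0.5129, 0.1682, 0.0773]
tool_rot: [[0.999, 0.0, -0.049], [0.049, 0.0, 0.999], [0.0, -1.0, 0.0]]
ft_force: [-3.0, -2.0, -0.4]
grip_width: -0.0003
```

Call:
carry_out --targets '[[[1,1,0,0,0,0,0],[1,2,0.1,0,0,0,0]]]'

```text
time_s: 5.88
position: [0.5148, 0.1683, 0.0773]
tool_rot: [[0.999, -0.0, -0.049], [0.049, 0.0, 0.999], [-0.0, -1.0, 0.0]]
ft_force: [-2.8, -1.3, 0.1]
grip_width: 0.0001
```

Call:
carry_out --targets '[[[1,1,0,0,0,0,0],[1,2,0.1,0,0,0,0]]]'

```text
time_s: 6.05
position: [0.5167, 0.1684, 0.0773]
tool_rot: [[0.999, -0.0, -0.049], [0.049, 0.0, 0.999], [-0.0, -1.0, 0.0]]
ft_force: [-1.7, -0.7, -0.6]
grip_width: 0.0001
```

Call:
carry_out --targets '[[[1,1,0,0,0,0,0]]]'

```text
time_s: 6.13
position: [0.5177, 0.1684, 0.0773]
tool_rot: [[0.999, -0.0, -0.049], [0.049, 0.0, 0.999], [-0.0, -1.0, 0.0]]
ft_force: [-2.5, -1.2, -1.6]
grip_width: -0.0001
```

Call:
carry_out --targets '[[[1,1,0,0,0,0,0]]]'

```text
time_s: 6.22
position: [0.5187, 0.1684, 0.0773]
tool_rot: [[0.999, -0.0, -0.049], [0.049, 0.0, 0.999], [-0.0, -1.0, 0.0]]
ft_force: [-2.5, -0.6, -0.9]
grip_width: -0.0002
```

Call:
carry_out --targets '[[[1,1,0,0,0,0,0]]]'

```text
time_s: 6.3
position: [0.5197, 0.1685, 0.0773]
tool_rot: [[0.999, -0.0, -0.049], [0.049, 0.0, 0.999], [-0.0, -1.0, 0.0]]
ft_force: [-2.6, -0.4, -0.2]
grip_width: -0.0
```

Call:
carry_out --targets '[[[1,1,0,0,0,0,0]]]'

```text
time_s: 6.38
position: [0.5207, 0.1685, 0.0773]
tool_rot: [[0.999, -0.0, -0.049], [0.049, 0.0, 0.999], [-0.0, -1.0, 0.0]]
ft_force: [-2.3, 0.7, -0.6]
grip_width: 0.0003
```

Call:
carry_out --targets '[[[1,1,0,0,0,0,0]]]'

```text
time_s: 6.47
position: [0.5217, 0.1685, 0.0773]
tool_rot: [[0.999, -0.0, -0.049], [0.049, 0.0, 0.999], [-0.0, -1.0, 0.0]]
ft_force: [-2.1, 0.7, -0.8]
grip_width: 0.0001
```

Call:
carry_out --targets '[[[1,1,0,0,0,0,0]]]'

```text
time_s: 6.55
position: [0.5227, 0.1685, 0.0773]
tool_rot: [[0.999, -0.0, -0.049], [0.049, 0.0, 0.999], [-0.0, -1.0, 0.0]]
ft_force: [-3.0, 1.3, 0.2]
grip_width: -0.0001
```

Call:
carry_out --targets '[[[1,1,0,0,0,0,0]]]'

```text
time_s: 6.63
position: [0.5229, 0.1685, 0.0773]
tool_rot: [[0.999, -0.002, -0.049], [0.049, 0.0, 0.999], [-0.002, -1.0, 0.0]]
ft_force: [-9.8, 1.2, 4.4]
grip_width: -0.0
```

The force jumped to about 10 N at x = 0.523, which matches the computed home position, so gate b is home. Next is c.

Call:
carry_out --targets '[[[1,-15,-1,0,0,0,0],[1,-30,-2,30,0,0,0],[1,-45,-20,65,0,0,0],[1,-60,-55,65,0,0,2],[1,-75,-90,65,0,0,3],[1,-91,-125,65,0,0,4],[1,-91,-164,65,0,0,4.7],[1,-91,-164,30,0,0,4.7],[1,-91,-164,0,0,0,4.7],[1,-91,-164,0,0,0,4.7],[1,-91,-164,0,0,0,4.7]]]'

```text
time_s: 7.55
position: [0.4328, 0.0042, 0.0773]
tool_rot: [[0.991, -0.001, -0.13], [0.13, 0.0, 0.991], [-0.001, -1.0, 0.001]]
ft_force: [0.7, 0.3, 0.5]
grip_width: 0.0
```

```bash
python3 - <<'E'
from h import *
d=get_image("top"); im=d["img"]
a=cv2.resize(im[170:330,230:460],None,fx=3,fy=3,interpolation=cv2.INTER_CUBIC)
cv2.imwrite("pics/t2.png",a[:,:,::-1])
d=get_image("scene"); im=d["img"]
cv2.imwrite("pics/s2.png",cv2.resize(im[200:400,220:480],None,fx=3,fy=3)[:,:,::-1])
E
```

```text
(no output)
```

View pics/s2.png

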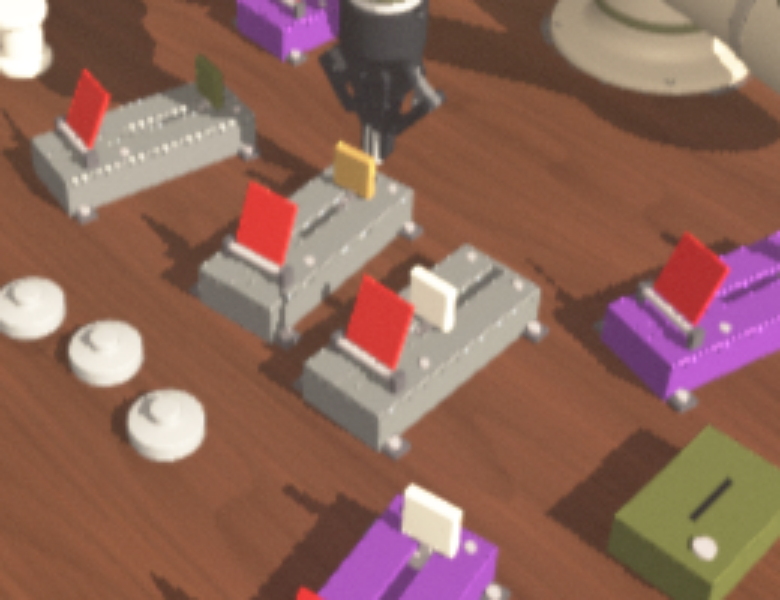

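View pics/t2.png

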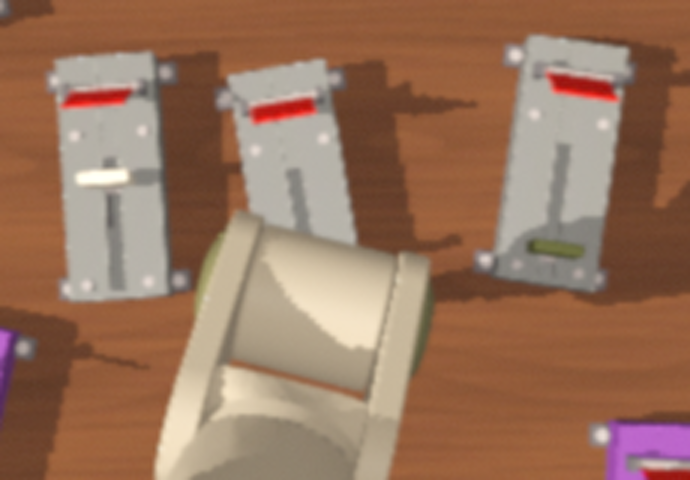

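Gate b is home and its flag is untouched; the white tab is at (103,178) in the top crop. The fingers now stand behind the yellow tab. Next I'll push c, where sticking would show at about x = 0.475.

Call:
carry_out --targets '[[[1,8,1,0,0,0,0],[1,14,1.8,0,0,0,0],[1,16,2.1,0,0,0,0],[1,18,2.4,0,0,0,0],[1,20,2.6,0,0,0,0],[1,22,2.9,0,0,0,0],[1,24,3.1,0,0,0,0],[1,26,3.4,0,0,0,0],[1,28,3.6,0,0,0,0],[1,30,3.9,0,0,0,0],[1,32,4.2,0,0,0,0],[1,34,4.4,0,0,0,0]]]'

```text
time_s: 8.65
position: [0.4666, 0.0089, 0.0772]
tool_rot: [[0.991, -0.001, -0.13], [0.13, 0.0, 0.991], [-0.001, -1.0, 0.0]]
ft_force: [-3.4, 1.9, 0.1]
grip_width: -0.0001
```

Call:
carry_out --targets '[[[1,1,0.1,0,0,0,0],[1,2,0.2,0,0,0,0]]]'

```text
time_s: 8.82
position: [0.4687, 0.009, 0.0772]
tool_rot: [[0.991, -0.0, -0.13], [0.13, 0.0, 0.991], [-0.0, -1.0, 0.0]]
ft_force: [-3.2, 1.8, 0.6]
grip_width: 0.0002
```

Call:
carry_out --targets '[[[1,1,0.1,0,0,0,0],[1,2,0.2,0,0,0,0]]]'

```text
time_s: 8.98
position: [0.4706, 0.0092, 0.0772]
tool_rot: [[0.991, -0.0, -0.13], [0.13, 0.0, 0.991], [-0.0, -1.0, 0.0]]
ft_force: [-2.5, 1.9, -0.1]
grip_width: -0.0002
```

Call:
carry_out --targets '[[[1,1,0.1,0,0,0,0]]]'

```text
time_s: 9.07
position: [0.4717, 0.0093, 0.0773]
tool_rot: [[0.991, -0.0, -0.13], [0.13, 0.0, 0.991], [-0.0, -1.0, 0.0]]
ft_force: [-3.1, 1.6, 0.8]
grip_width: 0.0
```

Call:
carry_out --targets '[[[1,1,0.1,0,0,0,0]]]'

```text
time_s: 9.15
position: [0.4727, 0.0094, 0.0773]
tool_rot: [[0.991, -0.0, -0.13], [0.13, 0.0, 0.991], [-0.0, -1.0, 0.0]]
ft_force: [-3.1, 1.5, -0.6]
grip_width: -0.0001
```

Call:
carry_out --targets '[[[1,1,0.1,0,0,0,0]]]'

```text
time_s: 9.23
position: [0.4737, 0.0095, 0.0773]
tool_rot: [[0.991, -0.0, -0.13], [0.13, 0.0, 0.991], [-0.0, -1.0, 0.0]]
ft_force: [-3.5, 1.8, -0.7]
grip_width: -0.0001
```

Call:
carry_out --targets '[[[1,1,0.1,0,0,0,0]]]'

```text
time_s: 9.32
position: [0.4747, 0.0096, 0.0773]
tool_rot: [[0.991, -0.0, -0.13], [0.13, 0.0, 0.991], [-0.0, -1.0, 0.0]]
ft_force: [-2.7, 1.2, 0.0]
grip_width: -0.0001
```

Call:
carry_out --targets '[[[1,1,0.1,0,0,0,0]]]'

```text
time_s: 9.4
position: [0.4758, 0.0097, 0.0773]
tool_rot: [[0.991, -0.0, -0.13], [0.13, 0.0, 0.991], [-0.0, -1.0, 0.0]]
ft_force: [-3.3, 2.6, 0.7]
grip_width: -0.0002
```

Call:
carry_out --targets '[[[1,1,0.1,0,0,0,0]]]'

```text
time_s: 9.48
position: [0.4768, 0.0097, 0.0773]
tool_rot: [[0.991, -0.0, -0.13], [0.13, 0.0, 0.991], [-0.0, -1.0, 0.0]]
ft_force: [-2.3, 1.9, 0.4]
grip_width: 0.0
```

Call:
carry_out --targets '[[[1,1,0.1,0,0,0,0]]]'

```text
time_s: 9.57
position: [0.4778, 0.0099, 0.0773]
tool_rot: [[0.991, -0.0, -0.13], [0.13, 0.0, 0.991], [-0.0, -1.0, 0.0]]
ft_force: [-3.2, 2.1, 0.6]
grip_width: 0.0001
```

Call:
carry_out --targets '[[[1,1,0.1,0,0,0,0]]]'

```text
time_s: 9.65
position: [0.4788, 0.01, 0.0773]
tool_rot: [[0.991, 0.0, -0.13], [0.13, -0.0, 0.991], [0.0, -1.0, -0.0]]
ft_force: [-2.9, 1.0, 0.1]
grip_width: 0.0001
```

Call:
carry_out --targets '[[[1,1,0.1,0,0,0,0]]]'

```text
time_s: 9.73
position: [0.4798, 0.01, 0.0774]
tool_rot: [[0.991, 0.0, -0.13], [0.13, -0.0, 0.991], [0.0, -1.0, -0.0]]
ft_force: [-3.9, 1.3, 1.6]
grip_width: 0.0001
```

Call:
carry_out --targets '[[[1,1,0.1,0,0,0,0],[1,2,0.2,0,0,0,0]]]'

```text
time_s: 9.9
position: [0.4818, 0.0103, 0.0773]
tool_rot: [[0.991, 0.0, -0.13], [0.13, -0.0, 0.991], [0.0, -1.0, -0.0]]
ft_force: [-2.6, 1.2, 0.5]
grip_width: -0.0002
```

Call:
carry_out --targets '[[[1,1,0.1,0,0,0,0],[1,2,0.2,0,0,0,0]]]'

```text
time_s: 10.07
position: [0.4838, 0.0105, 0.0773]
tool_rot: [[0.991, 0.0, -0.13], [0.13, -0.0, 0.991], [0.0, -1.0, -0.0]]
ft_force: [-2.9, 2.0, 0.7]
grip_width: 0.0001
```

c runs freely too, past 0.043, so a should be the one that binds. Finishing c.

Call:
carry_out --targets '[[[1,2,0.3,0,0,0,0],[1,4,0.5,0,0,0,0],[1,6,0.8,0,0,0,0],[1,8,1.1,0,0,0,0],[1,10,1.3,0,0,0,0],[1,12,1.6,0,0,0,0],[1,14,1.8,0,0,0,0],[1,16,2.1,0,0,0,0],[1,18,2.4,0,0,0,0],[1,20,2.6,0,0,0,0]]]'

```text
time_s: 10.9
position: [0.5039, 0.0131, 0.0773]
tool_rot: [[0.991, 0.0, -0.13], [0.13, -0.0, 0.991], [0.0, -1.0, -0.0]]
ft_force: [-3.6, 2.3, 0.1]
grip_width: 0.0002
```

Call:
carry_out --targets '[[[1,1,0.1,0,0,0,0],[1,2,0.2,0,0,0,0]]]'

```text
time_s: 11.07
position: [0.5058, 0.0133, 0.0773]
tool_rot: [[0.991, -0.0, -0.13], [0.13, 0.0, 0.991], [-0.0, -1.0, 0.0]]
ft_force: [-2.5, 1.4, 0.4]
grip_width: 0.0002
```

Call:
carry_out --targets '[[[1,1,0.1,0,0,0,0]]]'

```text
time_s: 11.15
position: [0.5068, 0.0134, 0.0773]
tool_rot: [[0.991, -0.0, -0.13], [0.13, 0.0, 0.991], [-0.0, -1.0, 0.0]]
ft_force: [-3.6, 1.7, -0.6]
grip_width: 0.0003
```

Call:
carry_out --targets '[[[1,1,0.1,0,0,0,0]]]'

```text
time_s: 11.23
position: [0.5077, 0.0135, 0.0773]
tool_rot: [[0.991, -0.0, -0.13], [0.13, -0.0, 0.991], [-0.0, -1.0, 0.0]]
ft_force: [-3.8, 2.1, 0.8]
grip_width: 0.0
```

Call:
carry_out --targets '[[[1,1,0.1,0,0,0,0]]]'

```text
time_s: 11.32
position: [0.5087, 0.0136, 0.0773]
tool_rot: [[0.991, -0.0, -0.13], [0.13, 0.0, 0.991], [-0.0, -1.0, 0.0]]
ft_force: [-3.8, 1.4, 0.3]
grip_width: -0.0003
```

Call:
carry_out --targets '[[[1,1,0.1,0,0,0,0]]]'

```text
time_s: 11.4
position: [0.5097, 0.0137, 0.0773]
tool_rot: [[0.991, -0.0, -0.13], [0.13, -0.0, 0.991], [-0.0, -1.0, 0.0]]
ft_force: [-3.1, 1.8, -0.0]
grip_width: -0.0003
```

Call:
carry_out --targets '[[[1,1,0.1,0,0,0,0]]]'

```text
time_s: 11.48
position: [0.5108, 0.0138, 0.0773]
tool_rot: [[0.991, -0.0, -0.13], [0.13, 0.0, 0.991], [-0.0, -1.0, 0.0]]
ft_force: [-2.7, 1.6, 1.1]
grip_width: 0.0
```

Call:
carry_out --targets '[[[1,1,0.1,0,0,0,0]]]'

```text
time_s: 11.57
position: [0.5117, 0.0139, 0.0773]
tool_rot: [[0.991, -0.0, -0.13], [0.13, -0.0, 0.991], [-0.0, -1.0, 0.0]]
ft_force: [-6.5, 1.9, 0.0]
grip_width: -0.0005
```

Call:
carry_out --targets '[[[1,1,0.1,0,0,0,0]]]'

```text
time_s: 11.65
position: [0.5118, 0.0139, 0.0773]
tool_rot: [[0.991, -0.003, -0.131], [0.131, -0.0, 0.991], [-0.003, -1.0, 0.0]]
ft_force: [-12.0, -0.5, 5.6]
grip_width: -0.0003
```

c is home, with the force jumping to 12 N at x = 0.512. Now a.

Call:
carry_out --targets '[[[1,-15,-2,0,0,0,0],[1,-30,-4,30,0,0,0],[1,-45,-20,65,0,0,-3],[1,-55,-55,65,0,0,-7],[1,-65,-90,65,0,0,-11],[1,-73,-125,65,0,0,-14],[1,-73,-160,65,0,0,-17],[1,-73,-191,65,0,0,-17],[1,-73,-191,30,0,0,-17],[1,-73,-191,0,0,0,-17],[1,-73,-191,0,0,0,-17],[1,-73,-191,0,0,0,-17]]]'

```text
time_s: 12.65
position: [0.4398, -0.1773, 0.0772]
tool_rot: [[0.986, -0.001, 0.165], [-0.165, 0.001, 0.986], [-0.001, -1.0, 0.0]]
ft_force: [0.8, -0.8, 0.0]
grip_width: 0.0
```

```bash
python3 - <<'E'
from h import *
d=get_image("top"); im=d["img"]
a=cv2.resize(im[170:330,230:460],None,fx=3,fy=3,interpolation=cv2.INTER_CUBIC)
cv2.imwrite("pics/t3.png",a[:,:,::-1])
d=get_image("scene"); im=d["img"]
cv2.imwrite("pics/s3.png",cv2.resize(im[180:380,210:470],None,fx=3,fy=3)[:,:,::-1])
E
```

```text
(no output)
```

View pics/s3.png

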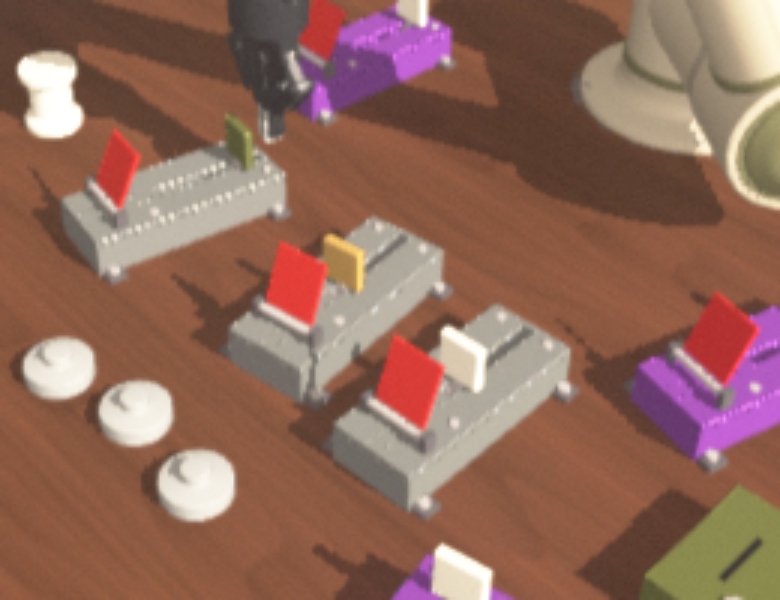

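View pics/t3.png

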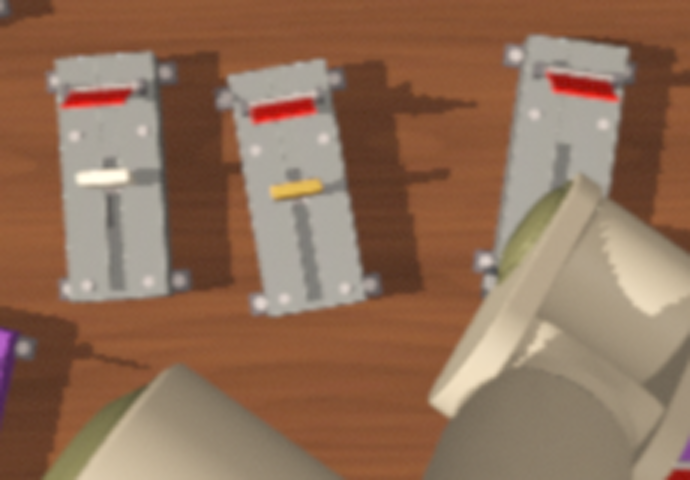

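b and c both look home, with tabs at (103,178) and (296,189) and both flags untouched. For a, sticking is expected at about x = 0.492.

Call:
carry_out --targets '[[[1,8,-1.3,0,0,0,0],[1,14,-2.3,0,0,0,0],[1,16,-2.7,0,0,0,0],[1,18,-3,0,0,0,0],[1,20,-3.3,0,0,0,0],[1,22,-3.7,0,0,0,0],[1,24,-4,0,0,0,0],[1,26,-4.3,0,0,0,0],[1,28,-4.7,0,0,0,0],[1,30,-5,0,0,0,0],[1,32,-5.3,0,0,0,0],[1,34,-5.7,0,0,0,0],[1,36,-6,0,0,0,0],[1,38,-6.3,0,0,0,0],[1,40,-6.7,0,0,0,0],[1,42,-7,0,0,0,0]]]'

```text
time_s: 14.08
position: [0.4819, -0.1841, 0.0773]
tool_rot: [[0.986, -0.0, 0.165], [-0.165, 0.0, 0.986], [-0.0, -1.0, 0.0]]
ft_force: [-0.8, 0.3, 0.6]
grip_width: 0.0001
```

Call:
carry_out --targets '[[[1,1,-0.2,0,0,0,0],[1,2,-0.3,0,0,0,0]]]'

```text
time_s: 14.25
position: [0.4838, -0.1844, 0.0773]
tool_rot: [[0.986, -0.0, 0.165], [-0.165, -0.0, 0.986], [-0.0, -1.0, -0.0]]
ft_force: [-2.0, -0.3, 0.0]
grip_width: 0.0001
```

Call:
carry_out --targets '[[[1,1,-0.2,0,0,0,0],[1,2,-0.3,0,0,0,0]]]'

```text
time_s: 14.42
position: [0.4857, -0.1847, 0.0773]
tool_rot: [[0.986, -0.0, 0.165], [-0.165, -0.0, 0.986], [-0.0, -1.0, -0.0]]
ft_force: [-0.6, -0.1, 0.1]
grip_width: 0.0001
```

Call:
carry_out --targets '[[[1,1,-0.2,0,0,0,0],[1,2,-0.3,0,0,0,0]]]'

```text
time_s: 14.58
position: [0.4878, -0.185, 0.0773]
tool_rot: [[0.986, -0.0, 0.165], [-0.165, -0.0, 0.986], [-0.0, -1.0, -0.0]]
ft_force: [-0.9, -0.5, -0.1]
grip_width: -0.0003
```

Call:
carry_out --targets '[[[1,1,-0.2,0,0,0,0]]]'

```text
time_s: 14.67
position: [0.4888, -0.1852, 0.0773]
tool_rot: [[0.986, -0.0, 0.165], [-0.165, -0.0, 0.986], [0.0, -1.0, -0.0]]
ft_force: [-1.3, 0.3, 0.6]
grip_width: -0.0
```

Call:
carry_out --targets '[[[1,1,-0.2,0,0,0,0]]]'

```text
time_s: 14.75
position: [0.4898, -0.1854, 0.0773]
tool_rot: [[0.986, -0.0, 0.165], [-0.165, -0.0, 0.986], [-0.0, -1.0, -0.0]]
ft_force: [-0.9, -0.6, 0.6]
grip_width: 0.0001
```

Call:
carry_out --targets '[[[1,1,-0.2,0,0,0,0]]]'

```text
time_s: 14.83
position: [0.4908, -0.1856, 0.0773]
tool_rot: [[0.986, -0.0, 0.165], [-0.165, 0.0, 0.986], [-0.0, -1.0, 0.0]]
ft_force: [-1.2, -0.0, -0.7]
grip_width: -0.0002
```

Call:
carry_out --targets '[[[1,1,-0.2,0,0,0,0]]]'

```text
time_s: 14.92
position: [0.4918, -0.1857, 0.0773]
tool_rot: [[0.986, -0.0, 0.165], [-0.165, 0.0, 0.986], [-0.0, -1.0, 0.0]]
ft_force: [-1.8, 0.2, 0.1]
grip_width: 0.0003
```

Call:
carry_out --targets '[[[1,1,-0.2,0,0,0,0]]]'

```text
time_s: 15.0
position: [0.4928, -0.1859, 0.0773]
tool_rot: [[0.986, -0.0, 0.165], [-0.165, 0.0, 0.986], [-0.0, -1.0, 0.0]]
ft_force: [-1.8, -0.7, -0.3]
grip_width: -0.0002
```

Call:
carry_out --targets '[[[1,1,-0.2,0,0,0,0]]]'

```text
time_s: 15.08
position: [0.4938, -0.1861, 0.0773]
tool_rot: [[0.986, -0.0, 0.165], [-0.165, 0.0, 0.986], [-0.0, -1.0, 0.0]]
ft_force: [-2.1, -0.0, -0.2]
grip_width: 0.0001
```

Call:
carry_out --targets '[[[1,1,-0.2,0,0,0,0]]]'

```text
time_s: 15.17
position: [0.4946, -0.1863, 0.0773]
tool_rot: [[0.986, -0.001, 0.165], [-0.165, 0.0, 0.986], [-0.001, -1.0, 0.0]]
ft_force: [-5.0, 0.5, 3.2]
grip_width: 0.0001
```

Call:
carry_out --targets '[[[1,1,-0.2,0,0,0,0]]]'

```text
time_s: 15.25
position: [0.4949, -0.1863, 0.0773]
tool_rot: [[0.986, -0.002, 0.165], [-0.165, 0.001, 0.986], [-0.002, -1.0, 0.0]]
ft_force: [-9.2, 0.5, 5.0]
grip_width: 0.0002
```

a stops dead at about x = 0.4947: travel about 0.037-0.038, with force building to 9 N against a 1-2 N running force. So a is the one that binds. I'll back off, rise over the tab and come down between the tab and flag a.

Call:
carry_out --targets '[[[1,-12,2,0,0,0,0],[1,-12,2,35,0,0,0],[1,-12,2,70,0,0,0],[1,20,-3,70,0,0,0],[1,50,-9,70,0,0,0],[1,71,-12.5,70,0,0,0],[1,71,-12.5,70,0,0,0],[1,71,-12.5,50,0,0,0],[1,71,-12.5,30,0,0,0],[1,71,-12.5,30,0,0,0],[1,71,-12.5,30,0,0,0]]]'

```text
time_s: 16.17
position: [0.5662, -0.1989, 0.107]
tool_rot: [[0.986, -0.001, 0.165], [-0.165, 0.001, 0.986], [-0.002, -1.0, 0.001]]
ft_force: [-1.0, 0.0, 1.3]
grip_width: -0.0003
```

```bash
python3 - <<'E'
from h import *
d=get_image("scene"); im=d["img"]
cv2.imwrite("pics/s4.png",cv2.resize(im[180:340,210:400],None,fx=4,fy=3.7)[:,:,::-1])
E
```

```text
(no output)
```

View pics/s4.png

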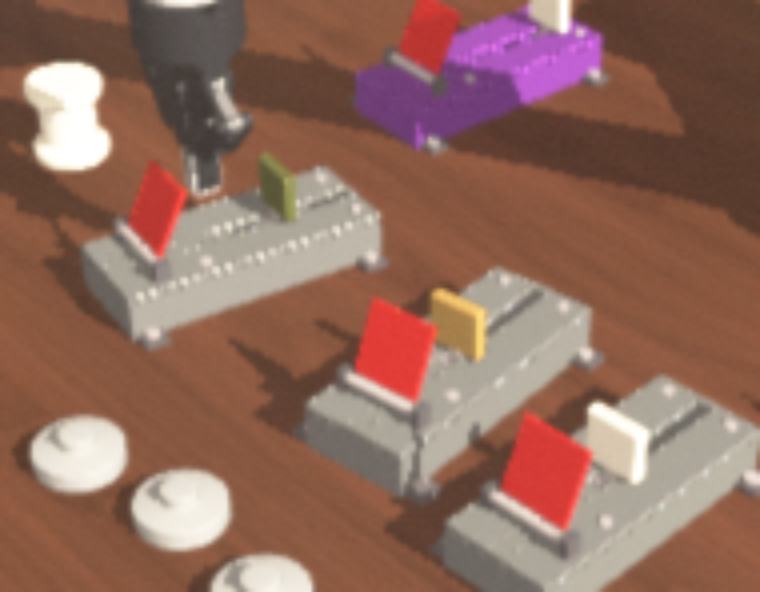

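The fingers (200,180) are between the olive tab, partway along its rail, and flag a. Now I'll tip it.

Call:
carry_out --targets '[[[1,4,-0.7,0,0,0,0],[1,8,-1.3,0,0,0,0],[1,12,-2,0,0,0,0],[1,16,-2.7,0,0,0,0],[1,20,-3.3,0,0,0,0],[1,24,-4,0,0,0,0],[1,28,-4.7,0,0,0,0],[1,32,-5.3,0,0,0,0],[1,36,-6,0,0,0,0],[1,40,-6.7,0,0,0,0]]]'

```text
time_s: 17.05
position: [0.607, -0.2058, 0.1073]
tool_rot: [[0.986, -0.0, 0.165], [-0.165, 0.0, 0.986], [-0.0, -1.0, 0.0]]
ft_force: [-1.7, -0.4, 0.6]
grip_width: -0.0
```

Call:
carry_out --targets '[[[1,4,-0.7,0,0,0,0],[1,8,-1.3,0,0,0,0],[1,12,-2,0,0,0,0],[1,16,-2.7,0,0,0,0],[1,20,-3.3,0,0,0,0]]]'

```text
time_s: 17.47
position: [0.6271, -0.2091, 0.1073]
tool_rot: [[0.986, 0.0, 0.165], [-0.165, -0.0, 0.986], [0.0, -1.0, -0.0]]
ft_force: [-0.6, -0.0, 0.2]
grip_width: -0.0002
```

Call:
carry_out --targets '[[[1,2,-0.3,0,0,0,0],[1,4,-0.7,0,0,0,0],[1,6,-1,0,0,0,0]]]'

```text
time_s: 17.72
position: [0.6329, -0.2101, 0.1073]
tool_rot: [[0.986, 0.0, 0.165], [-0.165, -0.0, 0.986], [0.0, -1.0, -0.0]]
ft_force: [-0.4, 0.6, 0.1]
grip_width: -0.0004
```

Call:
carry_out --targets '[[[1,2,-0.3,0,0,0,0],[1,3,-0.5,0,0,0,0]]]'

```text
time_s: 17.88
position: [0.6359, -0.2106, 0.1074]
tool_rot: [[0.986, 0.0, 0.165], [-0.165, -0.0, 0.986], [0.0, -1.0, -0.0]]
ft_force: [-1.6, -0.5, -0.3]
grip_width: 0.0003
```

```bash
python3 - <<'E'
from h import *
d=get_image("scene"); im=d["img"]
cv2.imwrite("pics/s5.png",cv2.resize(im[180:340,210:400],None,fx=4,fy=3.7)[:,:,::-1])
E
```

```text
(no output)
```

View pics/s5.png

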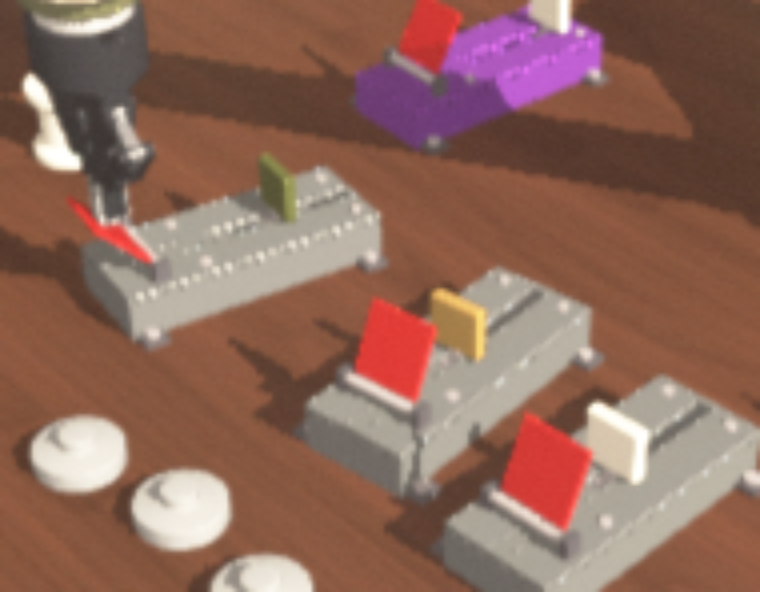

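Flag a leans well away from the robot. I'll retreat back and up, then move aside to clear the cameras.

Call:
carry_out --targets '[[[1,-15,2.5,0,0,0,0],[1,-20,3.3,25,0,0,0],[1,-20,3.3,60,0,0,0],[1,-20,3.3,100,0,0,0],[1,-20,3.3,140,0,0,0],[1,-60,3.3,145,0,0,0],[1,-100,3.3,145,0,0,0],[1,-140,3.3,145,0,0,0],[1,-180,-20,145,0,0,0],[1,-210,-45,145,0,0,0],[1,-240,-70,145,0,0,0],[1,-260,-100,145,0,0,0],[1,-280,-130,145,0,0,0],[1,-290,-150,145,0,0,0],[1,-290,-150,145,0,0,0],[1,-290,-150,145,0,0,0]]]'

```text
time_s: 19.27
position: [0.3452, -0.3612, 0.2523]
tool_rot: [[0.986, 0.0, 0.167], [-0.167, 0.0, 0.986], [0.0, -1.0, 0.0]]
ft_force: [0.3, 0.2, 0.6]
grip_width: 0.0001
```

```bash
python3 - <<'E'
from h import *
d=get_image("top"); im=d["img"]
cv2.imwrite("pics/t6.png",cv2.resize(im[100:290,150:540],None,fx=2,fy=2,interpolation=cv2.INTER_CUBIC)[:,:,::-1])
e=get_image("scene"); cv2.imwrite("pics/s6.png",cv2.resize(e["img"][170:400,190:500],None,fx=2.5,fy=2.5)[:,:,::-1])
hsv=cv2.cvtColor(im,cv2.COLOR_RGB2HSV)
for n,(x0,x1),rc,yaw in(("b",(240,294),(.5438,.1673),3),("c",(298,358),(.5325,.0178),7.5),("a",(388,446),(.547,-.1959),-9.5)):
    s=np.s_[178:282,x0:x1]; H,S,V=[hsv[s][:,:,i].astype(int) for i in range(3)]
    tm={'b':(S<40)&(V>215),'c':(H>15)&(H<30)&(S>110)&(V>130),'a':(H>20)&(H<45)&(S>80)}[n].astype(np.uint8); tm[:32]=0
    k,l,st,ce=cv2.connectedComponentsWithStats(tm); j=1+np.argmax(st[1:,4])
    P=ray(d,ce[j]+[x0,178],.085)[:2]-rc; y=np.radians(yaw)
    print(n,st[j,4],"travel",round(P@[np.cos(y),np.sin(y)]+.075,4))
    red=(((H<6)|(H>174))&(S>180)&(V>120)).astype(np.uint8)
    print("  red",[ (np.mean(np.argwhere(red)[:,::-1],0)+[x0,178]).round(1), red.sum()])
E
```

```text
b 76 travel 0.0694
  red [array([261.9, 202.3]), np.uint64(70)]
c 73 travel 0.0676
  red [array([324. , 206.4]), np.uint64(82)]
a 78 travel 0.0356
  red [array([425.4, 184.7]), np.uint64(314)]
```

View pics/t6.png

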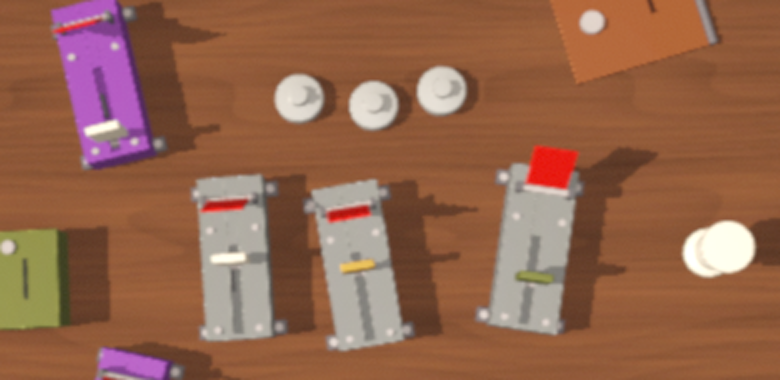

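View pics/s6.png

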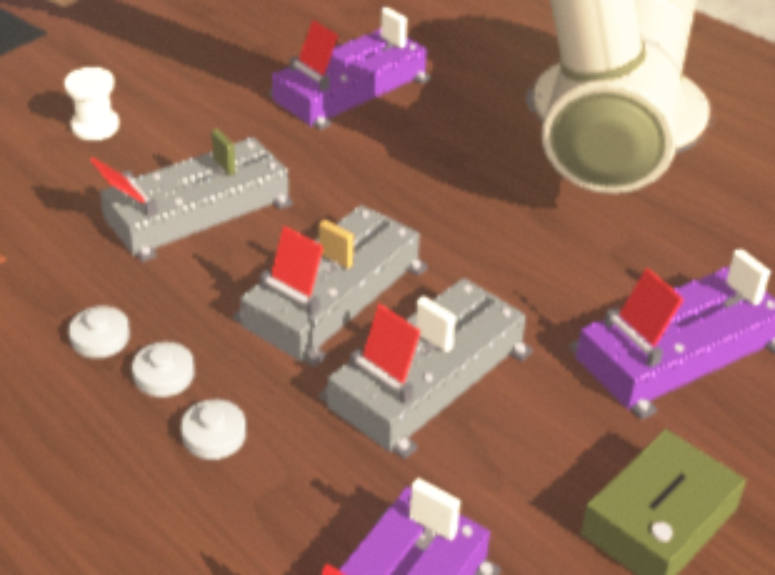

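The pictures agree: tabs b (228,258) and c (357,266) are at the far stops with their flags unmoved. Tab a is at mid-slot, its flag leaning far over at (552,167). The bystanders are where they were. Handing in.

```bash
python3 - <<'E'
from rig import env
print(env.observe()["time_s"]); print(env.close_job())
E
```

```text
19.3667
the job is handed in; nothing more can be done
None
```

The job is handed in at 19.4 s. Rail a (olive tab) is the one that binds. I left its gate where it stuck and tipped its flag away from the robot. Gates b and c ran freely and are fully home.

| Rail | How the push ended | Travel from the last picture | Flag |
|---|---|---|---|
| b (white) | Stop felt at about 10 N | 69 mm | Not moved |
| c (yellow) | Stop felt at about 12 N | 68 mm | Not moved |
| a (olive) | Stopped dead; released at about 9 N (ran at 1–2 N) | 36 mm (arm position suggested 37–38 mm) | Tipped, about 1.1–1.2 rad by eye |

- **Forces:** no wrist reading went above about 13 N, against the 60 N limit on the gates and rails.
- **Bystanders and robot:** in the last pictures the cover, roller, weights and purple rails look undisturbed, and the arm stands clear of everything.
- **Disagreements:** no check failed. The 1–2 mm spread in a's travel is within the camera's accuracy, and c's 68 mm depends on its rail centre, which I shifted 1.6 mm to fit where its stop was felt. The firmer evidence that c is home is that stop.

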